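# Load the next slide carrier from the magazine onto the microscope stage

## Robot

A 6-joint arm with a two-finger parallel gripper is mounted at the origin on the work surface. World frame = base frame: x ahead of the robot, y to its left, z up, the work surface at z = 0. Lengths are in m, angles in rad, forces in N, time in s.
With the tool pointing down it reaches from about 0.25 to 0.775 m from the base axis. Payload 4 kg.
Tool frame: the origin (TCP) lies between the finger pads; the fingertips stand 25 mm ahead of it and the grasp point (between the pads) lies 6 mm ahead of it; z points along the fingers, y is the line along which they close (so a half turn about z gives the same grasp; the last joint's range is limited). The gripper opens to 85 mm and grips with 20 to 120 N. Pads are 22 mm wide; open, the fingers measure 114 mm over their backs; the gripper's body (76 mm by 85 mm) begins 54 mm behind the grasp point. The pads swing forward as they close: fully open they stand 13 mm farther back than shut.
Start: joints at [-1.403, 0.087, 1.371, -0, 1.684, -0.103], TCP at [0.147, -0.53, 0.256] pointing down, gripper open.
Joint ranges: [-3.1, 3.1], [-0.76, 2.03], [0.27, 2.55], [-1.08, 4.22], [0.17, 2.65], [-2.57, 2.57]. Speed limits (rad/s): [2.79, 2.79, 3.14, 3.14, 3.14, 3.14].

## Interface

Orientations are given as a unit quaternion [x, y, z, w].
In Python, from workcell import monitor, cams, job gives the robot as it stands.
- The arm moves only by the tool servo_tool, never from a script. Its argument "rows" is a list of rows, each a list of 7 numbers: the opening, from 0 (shut) to 1 (fully open), then the shift along the tool's x, y, z in m, then the turn, a rotation vector about the tool's x, y, z in rad. In form: [[hand, x, y, z, wx, wy, wz], ...]. A call has 1 to 10 rows; each row shifts and turns the commanded pose from where the row before left it, along the tool's axes as they then stand; what a row does not reach is not made up. A row lasts 1/10 s, in which the tool goes at most 50 mm and 8.59 degrees, less where a joint would pass 70% of its speed; a pose out of reach is approached as far as the arm can. A call is refused whole if a number of a shift passes 0.05 or a number of a turn 0.15, either way. A call with a gripper value outside its range is refused whole. The fingers move at their own pace and stop on an object; "squeeze" is the grip in N (left out, the last holds). Time passes only in rows, so rows that do not move let the fingers close. It gives the time, the measured TCP pose, the force, the opening and the grip force at its end, in the units of the state.
- monitor.sense(): the state, without advancing time (a new reading comes with each control period).
- cams.get_image(name): name is "side" or "top" or "wrist"; returns a dict with "color" (480x640x3 uint8, red, green, blue), "range_z" (480x640 float32, m along the optical axis (not along the pixel's ray), 0 where there is no reading), "fovy" (degrees; the focal length in pixels is half the picture's height over the tangent of half this angle, whatever the lens; pixels are square), "cx", "cy" (the principal point, pixels), "rvec" (rotation vector, rad) and "tvec" (3), from world to camera coordinates, as OpenCV has them; the wrist camera has in their place "tool_from_camera" (4x4, takes a point from camera to tool coordinates, whose origin is the TCP and whose axes are the flange's). Camera axes: x right, y down, z forward; pixel columns grow to the right and rows downward; lengths in m; the calibration is good to about 2 mm. A picture is of the moment at which its call begins: read the wrist's pose just before it.
- job.finish_job(): hands the job in; it is judged then, once.
The state is a dict: "time_s": time; "joint_positions": joint angles; "joint_velocities": joint speeds; "tau": joint torques, N m; "tool_pos": TCP position; "eef_rot": TCP orientation; "contact_force": force on the tool from outside, world axes, zero at the start; "ft_torque": the same for the moment, N m; "gripper_width": finger opening in m; "finger_force": force on a finger pad.
Only numpy, scipy, OpenCV 4.12 (cv2) and the standard library are available. Lean on these libraries where they do the work, as an engineer would, in place of code of your own. Each camera call takes 0.05 s, during which the arm holds its last target. There are 200 camera calls.

## Task

Slide the bottom slide carrier, the one that pokes out, straight out of the magazine so that the others drop down one place and stay in it. Set the carrier down gently and flat on the stage's bed between the stops and let go of it; then swing the red retaining arm fully over it, to its stop. Do not disturb the other things on the bench.

Things in the scene. Friction and masses are not known exactly. Their poses are not given: they have to be found in the camera images.
- carrier: the bottom blue slide carrier, a flat plate 120 (its x) x 46 (its y) x 10 thick with a white field, glass window and yellow mark on top, about 110 g; origin: centre of the underside, z up. It lies level in the magazine's exit slot and pokes out of it by 40 to 46 mm; its own -x end is the one that pokes out. Its x axis is parallel to the magazine's at the start
- stacked1: next carrier up, lying on the bottom one: same blue slide carrier, a flat plate 120 (its x) x 46 (its y) x 10 thick with a white field, glass window and yellow mark on top, about 110 g; origin: centre of the underside, z up
- stacked2: third carrier up, same size; origin: centre of the underside
- stacked3: top carrier, same size; origin: centre of the underside
- magazine: fixed aluminium magazine, 132 (x) x 60 (y) x 66 high, open on top. Origin: centre of underside, on the table. Exit face: its -x face, 66 mm from the origin. Carriers lie along x on a deck 20 mm high (cavity 124 x 50). The exit slot, from the deck to 34 mm up, passes only the bottom carrier, along -x; the gate above holds back the others. Before it is bare table. A 6 mm high foot reaches to x = +96
- seat (a point): centre of the top of the carrier bed, 50 mm above the table; x along the bed (carrier lies along it, either way round), z up. Bed: black, 108 x 28, 20 mm above the stage's top plate; the carrier overhangs it 9 mm on each long side, room for fingers. Stops rise 7 mm above the bed: one at each end (inner faces x = +-63, 30 wide) and one mid each long side (inner faces y = +-26, from x = -8 to +8)
- stage: fixed grey microscope scanning stage that carries the bed and the red arm; origin on the table, 50 mm straight below point seat, same axes; its top plate is 30 mm high, from x = -92 to +108 and y = -80 to +80; a motor sticks out at -y to y = -132
- clamp (a joint): red retaining arm on an upright pivot, rad: 0 = parked, pointing to the stage's +y; grows counter-clockwise from above; 1.57 (its stop) = pointing to the stage's -x, over the carrier's end. Stays where left; light friction (about 1 N at the knob). 48 mm long, 14 wide, underside 62.5 mm above the table, 2.5 mm over a seated carrier
- clamp_pivot (a point): on the pivot axis of the red arm, at the arm's underside, 80 mm from the seat's centre along the stage's +x
- clamp_knob (a point): centre of the top of the red upright round knob on the arm, 14 dia, standing 30 mm above the arm's top (its top is 98.5 mm above the table), 36 mm from the pivot axis
- dish: bystander, to be left alone: closed clear petri dish, 58 dia x 14 high mm; origin: centre of its underside
- objective: bystander, to be left alone: microscope objective standing up, 32 dia x 48 high mm; origin: centre of its underside
- bottle: bystander, to be left alone: amber bottle, 56 dia x 120 high mm; origin: centre of its underside
- tip_box: bystander, to be left alone: green pipette-tip box with clear lid, 122 x 82 x 72 high mm; origin: centre of its underside
- marker: bystander, to be left alone: white and blue marker pen lying down, 140 long, 14 dia mm; origin: centre of its underside
- beaker: bystander, to be left alone: glass beaker, 68 dia x 85 high mm; origin: centre of its underside
Mind the look-alikes: they are no part of the job. Leave any brown look-alike of the carrier alone.

How it is judged:
On the way, in this order (a step that is already met when the one before it is completed fails the run):
1. the bottom carrier is out of the magazine and the other three have dropped one place, level, still inside (x of carrier in the frame of magazine below -0.124 m and z of stacked1 in the frame of magazine between 0.017 and 0.023 m and x of stacked1 in the frame of magazine between -0.008 and 0.008 m and angle between each of stacked1, stacked2, stacked3's own z axis and vertical below 0.06 rad and z of stacked2 in the frame of magazine between 0.027 and 0.033 m and x of stacked2 in the frame of magazine between -0.008 and 0.008 m and z of stacked3 in the frame of magazine between 0.037 and 0.043 m and x of stacked3 in the frame of magazine between -0.008 and 0.008 m), for 0.2 s.
2. the carrier lies flat on the bed between its stops (centre within 5 mm along and across, height within 2 mm, tilt under 0.05 rad, lengthwise within 0.12 rad) and is let go (x of carrier in the frame of seat between -0.005 and 0.005 m and y of carrier in the frame of seat between -0.005 and 0.005 m and z of carrier in the frame of seat between -0.002 and 0.002 m and angle between carrier's own z axis and vertical below 0.05 rad and angle between the x axis of carrier and the x axis of seat, either way round below 0.12 rad and contact force between the fingers and carrier below 0.1 N and linear speed of carrier below 0.02 m/s), for 0.2 s.
3. the red arm is swung over it (joint above 1.4 rad) (value of joint clamp above 1.4 rad), for 0.2 s.
At the end, for the whole second after the job is handed in: Carrier flat between the bed's stops (5 mm in x and y, 2 mm in height, tilt 0.05, turn 0.12 rad), released, still; red arm at 1.4 rad or more; the other three at rest in the magazine, one place lower (undersides at 20, 30, 40 mm, within 3; within 8 mm along; tilt under 0.06) (x of carrier in the frame of seat between -0.005 and 0.005 m and y of carrier in the frame of seat between -0.005 and 0.005 m and z of carrier in the frame of seat between -0.002 and 0.002 m and angle between carrier's own z axis and vertical below 0.05 rad and angle between the x axis of carrier and the x axis of seat, either way round below 0.12 rad and contact force between the fingers and carrier below 0.1 N and value of joint clamp above 1.4 rad and linear speed of each of carrier, stacked1, stacked2, stacked3 below 0.01 m/s and z of stacked1 in the frame of magazine between 0.017 and 0.023 m and x of stacked1 in the frame of magazine between -0.008 and 0.008 m and angle between each of stacked1, stacked2, stacked3's own z axis and vertical below 0.06 rad and z of stacked2 in the frame of magazine between 0.027 and 0.033 m and x of stacked2 in the frame of magazine between -0.008 and 0.008 m and z of stacked3 in the frame of magazine between 0.037 and 0.043 m and x of stacked3 in the frame of magazine between -0.008 and 0.008 m); the robot touches nothing.
It fails at once if another carrier is pulled or lifted out of its place in the magazine (over 25 mm) (distance of any of stacked1, stacked2, stacked3 from where it was at the start of the episode above 0.025 m).
It fails at once if the carrier is dropped or slammed onto the bed (faster than 0.3 m/s within 20 mm of it) (horizontal distance between carrier and seat below 0.03 m and z of carrier in the frame of seat below 0.02 m and linear speed of carrier above 0.3 m/s).
It fails at once if a bystander is moved by more than 20 mm (distance of any of dish, objective, bottle, tip_box, marker, beaker from where it was at the start of the episode above 0.02 m).
It also fails if it takes over 58 s, if anything falls off the work surface, if the arm or the gripper's body presses on something with over 40 N, if the wrist force passes 120 N, or if a joint passes its speed limit or range.

## Working session

There is one attempt and no reset: what is moved stays moved. The work goes in short steps, Python scripts to look and compute and a tool call to move; the robot and the scene stay as the last step left them, time stands still between calls to the robot, and variables do not carry over. Pictures are saved under pics/ and viewed, at most 11 in all, crops included, and the job is handed in when it is done.

Besides the shell and the picture viewer there is one more tool, called after "Call:" as name([rows], argument=value, ...), one row to a line, values as JSON. servo_tool: Moves the arm, as the interface text tells. Its arguments: {"type":"object","properties":{"rows":{"type":"array","items":{"type":"array","items":{"type":"number"}}},"squeeze":{"type":"number"}},"required":["rows"]}

```bash
mkdir -p pics; ls; cat > h.py <<'E'
import numpy as np,cv2
from workcell import monitor,cams,job
from scipy.spatial.transform import Rotation as R
def grab(name):
    s=monitor.sense(); im=cams.get_image(name)
    h=im['color'].shape[0]; f=h/2/np.tan(np.radians(im['fovy'])/2)
    if name=='wrist':
        T=np.eye(4);T[:3,:3]=R.from_quat(s['eef_rot']).as_matrix();T[:3,3]=s['tool_pos']
        T=T@np.array(im['tool_from_camera']);Rc=T[:3,:3];o=T[:3,3]
    else:
        Rw=R.from_rotvec(np.ravel(im['rvec'])).as_matrix();Rc=Rw.T;o=-Rc@np.ravel(im['tvec'])
    return dict(c=im['color'],z=im['range_z'],f=f,cx=im['cx'],cy=im['cy'],R=Rc,o=o)
def save(g,n): cv2.imwrite(n,g['c'][:,:,::-1])
def cast(g,uv,h):
    uv=np.atleast_2d(uv).astype(float)
    d=np.c_[(uv[:,0]-g['cx'])/g['f'],(uv[:,1]-g['cy'])/g['f'],np.ones(len(uv))]@g['R'].T
    return g['o']+d*((h-g['o'][2])/d[:,2])[:,None]
def cloud(g):
    v,u=np.mgrid[:g['z'].shape[0],:g['z'].shape[1]];z=g['z']
    p=np.stack([(u-g['cx'])/g['f']*z,(v-g['cy'])/g['f']*z,z],-1)
    return p@g['R'].T+g['o']
E
python3 - <<'E'
from h import *
for n in ('top','side'):
    g=grab(n);save(g,f'pics/{n}0.png');print(n,g['f'],g['o'],g['R'][:,2])
    np.savez(f'{n}0.npz',**g)
print(monitor.sense())
E
```

```text
pics
top 579.4677664096965 [ 0.39319428 -0.04195158  1.32612757] [ 0.15732758  0.0237892  -0.9872599 ]
side 586.9781059494886 [0.48611177 1.05695969 1.31855335] [ 0.04751232 -0.66821614 -0.7424485 ]
{'time_s': 0.1, 'joint_positions': array([-1.40309958e+00,  8.79022510e-02,  1.37217203e+00, -1.44457723e-06,
        1.68361030e+00, -1.03112471e-01]), 'joint_velocities': array([ 5.03991595e-06, -3.05293804e-04, -1.67799128e-03, -3.47861272e-04,
       -1.41403110e-03,  1.48438717e-03]), 'tau': array([ 2.46258329e-03, -3.53015614e+01, -3.14217782e+01, -9.63270168e-05,
        7.96120934e-03, -7.10007573e-07]), 'tool_pos': array([ 0.14704904, -0.52954086,  0.25520961]), 'eef_rot': array([ 9.90846263e-01,  1.34991073e-01, -3.44880302e-05, -1.04539798e-03]), 'contact_force': array([-0.98893247, -0.25340016,  1.04824512]), 'ft_torque': array([-0.00686665, -0.01545122,  0.01095286]), 'finger_force': 0.0, 'gripper_width': 0.08557019708847974}
```

View pics/top0.png

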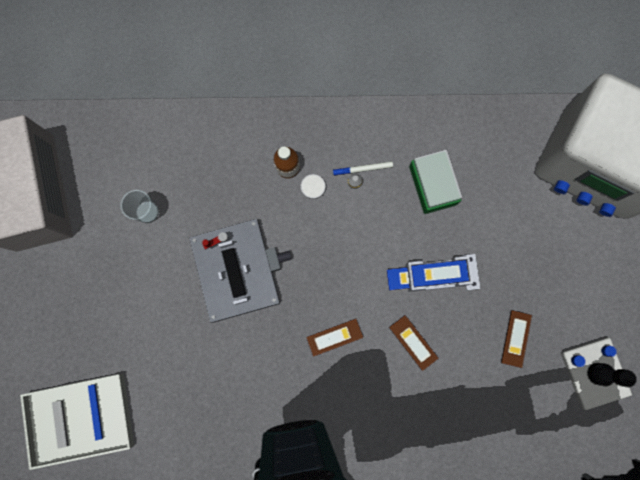

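View pics/side0.png

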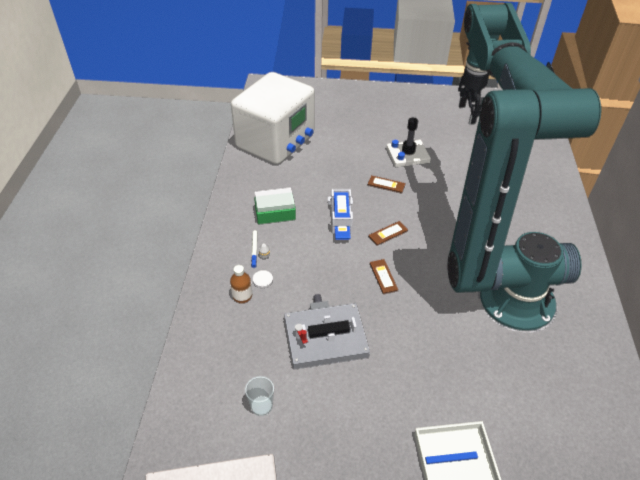

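The top view shows the magazine at about (440,273) with the carrier poking out to the left at (398,278). The stage is at (235,272) with the black bed, the red arm is at (213,242), and three brown decoys lie below. Next I measure these.

```bash
python3 - <<'E'
from h import *
g=dict(np.load('top0.npz'));c=g['c'].astype(int);P=cloud(g);s=dict(np.load('side0.npz'))
def box(m,h,name,g=g):
    n,l,st,_=cv2.connectedComponentsWithStats(m.astype(np.uint8))
    for i in range(1,n):
        if st[i,4]<40: continue
        v,u=np.where(l==i);w=cast(g,np.c_[u,v],h)[:,:2]
        r=cv2.minAreaRect(w.astype(np.float32)*1000);print(name,st[i],np.round(r[0],1),np.round(r[1],1),round(r[2],2),'medz',np.median(cloud(g)[v,u,2]))
hsv=cv2.cvtColor(g['c'],cv2.COLOR_RGB2HSV)
roi=np.zeros(c.shape[:2],bool);roi[235:310,375:490]=1
blue=(hsv[...,0]>100)&(hsv[...,0]<130)&(hsv[...,1]>150)&roi
low=blue|(roi&(hsv[...,1]>100))
u=np.arange(640)[None,:]
box(low&(P[...,2]<.042),.03,'low')
box(low&(P[...,2]>.05),.06,'stack')
roi[:]=0;roi[210:330,185:290]=1
box(roi&(c.max(2)<40),.05,'bed')
box(roi&(hsv[...,1]>150)&(c[...,0]>100),.0985,'red')
box(roi&(abs(P[...,2]-.03)<.006),.03,'plate')
hs=cv2.cvtColor(s['c'],cv2.COLOR_RGB2HSV);r2=np.zeros(c.shape[:2],bool);r2[290:370,280:375]=1
cs=s['c'].astype(int)
box(r2&(cs.max(2)<40),.05,'bed side',s)
q=cv2.resize(np.hstack([g['c'][225:325,180:290],g['c'][225:325,380:490]]),None,fx=3.6,fy=3.6,interpolation=2);cv2.imwrite('pics/crop.png',q[:,:,::-1])
E
```

```text
low [387 267  23  23 335] [ 508.2 -190.4] [48.  46.8] 5.51 medz 0.029470360775715188
low [401 273   6  10  46] [ 509.8 -202.5] [20.7 10.4] 6.56 medz 0.03023687822829002
stack [411 260  58  27 719] [ 516.4 -278.5] [ 46.4 121.1] 5.71 medz 0.05933783903373491
stack [426 270   6   9  46] [ 514.6 -254. ] [10.9 17.5] 89.67 medz 0.06037950556600291
bed [222 249  24  48 601] [522.1 174. ] [106.2  28.4] 15.55 medz 0.049353715255394226
plate [ 190  219  100  104 5265] [536.2 153.1] [200.1 210.4] 15.45 medz 0.029591766183772572
bed side [309 322  40  15 374] [523.3 185. ] [103.4  32. ] 15.14 medz 0.04807870933951719
```

View pics/crop.png

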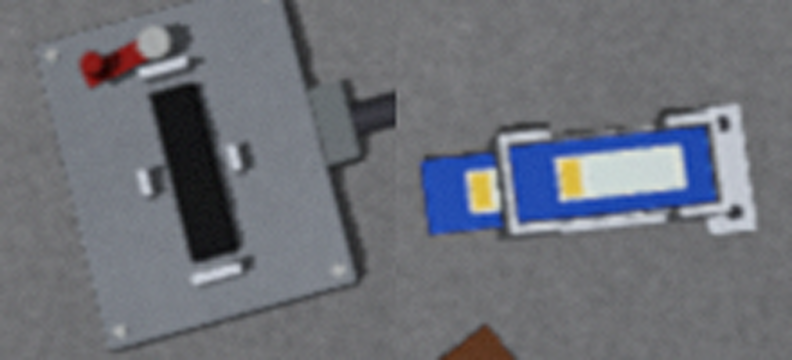

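Call:
servo_tool([
  [1,0,0,0,0,0,-0.1396],
  [1,0,0,0,0,0,-0.1396],
  [1,0,0,0,0,0,-0.1396],
  [1,0,0,0,0,0,-0.1396],
  [1,0,0,0,0,0,-0.1396],
  [1,0,0,0,0,0,-0.1396],
  [1,0,0,0,0,0,-0.1396],
  [1,0,0,0,0,0,-0.1396],
  [1,0,0,0,0,0,-0.1396],
  [1,0,0,0,0,0,-0.1396],
])

```text
time_s: 1.1
tool_pos: [0.1471, -0.5297, 0.2556]
eef_rot: [0.67, 0.742, 0.0, -0.001]
contact_force: [0.1, -0.2, 0.5]
gripper_width: 0.0854
finger_force: 0.0
```

Call:
servo_tool([
  [1,0.03,0.039,0,0,0,0],
  [1,0.03,0.039,0,0,0,0],
  [1,0.03,0.039,0,0,0,0],
  [1,0.03,0.039,0,0,0,0],
  [1,0.03,0.039,0,0,0,0],
  [1,0.03,0.039,0,0,0,0],
  [1,0.03,0.039,0,0,0,0],
  [1,0.03,0.039,0,0,0,0],
  [1,0.03,0.039,0,0,0,0],
  [1,0.03,0.039,0,0,0,0],
])

```text
time_s: 2.1
tool_pos: [0.5076, -0.1922, 0.2558]
eef_rot: [0.672, 0.74, -0.0, -0.0]
contact_force: [0.3, -1.2, 0.5]
gripper_width: 0.0853
finger_force: 0.0
```

Call:
servo_tool([
  [1,0,0,0,0,0,0],
  [1,0,0,0,0,0,0],
])

```text
time_s: 2.3
tool_pos: [0.5068, -0.193, 0.2554]
eef_rot: [0.671, 0.741, -0.001, -0.001]
contact_force: [-0.3, 0.1, -0.4]
gripper_width: 0.0853
finger_force: 0.0
```

```bash
cat > w.py <<'E'
from h import *
import sys
g=grab('wrist');save(g,'pics/'+sys.argv[1]);np.savez('w.npz',**g)
s=monitor.sense();print(s['time_s'],s['tool_pos'],R.from_quat(s['eef_rot']).as_matrix().round(3).tolist(),s['joint_positions'].round(2))
E
python3 w.py w1.png
```

```text
2.35 [ 0.50620292 -0.19397157  0.25564609] [[-0.096, 0.995, -0.002], [0.995, 0.096, -0.0], [0.0, -0.002, -1.0]] [-0.47  0.07  1.39 -0.    1.68 -0.57]
```

View pics/w1.png

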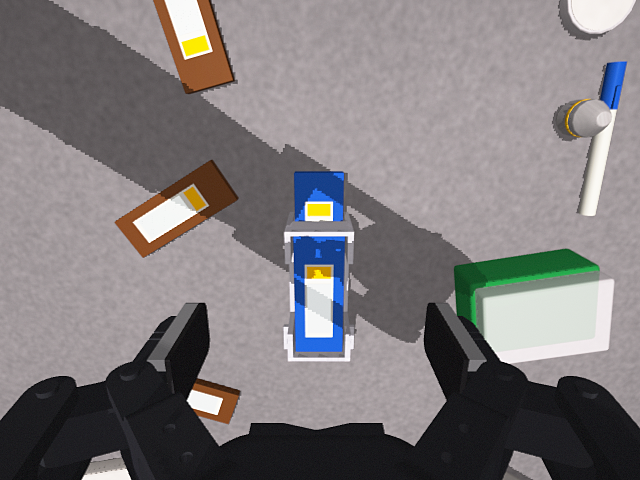

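The wrist view shows the protruding carrier centred near (320,195), with its edges vertical, so the tool is aligned. Next I measure it in this view.

```bash
python3 - <<'E'
from h import *
g=dict(np.load('w.npz'));hsv=cv2.cvtColor(g['c'],cv2.COLOR_RGB2HSV);P=cloud(g)
s=monitor.sense();T=R.from_quat(s['eef_rot']).as_matrix();p=s['tool_pos'];print(p)
roi=np.zeros((480,640),bool);roi[165:355,285:360]=1
col=roi&(hsv[...,1]>110)
for nm,m,h in(('low',col&(P[...,2]<.045),.03),('stack',col&(P[...,2]>.05),.06)):
    m=cv2.morphologyEx(m.astype(np.uint8),cv2.MORPH_OPEN,np.ones((3,3)))
    v,u=np.where(m);w=cast(g,np.c_[u,v],h);r=cv2.minAreaRect((w[:,:2]*1000).astype(np.float32))
    print(nm,np.round(r[0],1),np.round(r[1],1),r[2],'tool:',((w-p)@T).min(0).round(4),((w-p)@T).max(0).round(4),P[v,u,2].mean())
E
```

```text
[ 0.50620292 -0.19397157  0.25564609]
low [ 507.2 -191.1] [45.8 46.6] 5.647705554962158 tool: [-0.0206 -0.0213  0.2256] [0.0261 0.0245 0.2257] 0.029865347642302448
stack [ 516.1 -279.3] [ 45.4 119.1] 5.704938888549805 tool: [-0.1455 -0.0208  0.1956] [-0.0263  0.0248  0.1957] 0.06095695708291628
```

Call:
servo_tool([
  [0.8,0.001,0.001,0.02,0,0,0],
  [0.8,0.0015,0.0005,0.03,0,0,-0.003],
  [0.8,0,0,0.03,0,0,0],
  [0.8,0,0,0.03,0,0,0],
  [0.8,0,0,0.03,0,0,0],
  [0.8,0,0,0.03,0,0,0],
  [0.8,0,0,0.02,0,0,0],
  [0.8,0,0,0.014,0,0,0],
  [0.8,0,0,0.01,0,0,0],
  [0.8,0,0,0.008,0,0,0],
])

```text
time_s: 3.35
tool_pos: [0.5077, -0.1922, 0.0343]
eef_rot: [0.672, 0.741, 0.0, 0.0]
contact_force: [1.1, 0.2, -0.4]
gripper_width: 0.0683
finger_force: 0.0
```

Call:
servo_tool([
  [0.8,0,0,0,0,0,0],
  [0.8,0,0,0,0,0,0],
  [0.8,0,0,0,0,0,0],
])

```text
time_s: 3.65
tool_pos: [0.5086, -0.1917, 0.0355]
eef_rot: [0.671, 0.741, 0.0, 0.001]
contact_force: [-0.4, 0.3, 0.2]
gripper_width: 0.0685
finger_force: 0.0
```

Call:
servo_tool([
  [0.65,0,0,0.002,0,0,0],
  [0.6,0,0,0,0,0,0],
  [0.55,0,0,0,0,0,0],
  [0.5,0,0,0,0,0,0],
  [0.4,0,0,0,0,0,0],
  [0.3,0,0,0,0,0,0],
  [0.3,0,0,0,0,0,0],
  [0.3,0,0,0,0,0,0],
  [0.3,0,0,0,0,0,0],
], squeeze=50)

```text
time_s: 4.55
tool_pos: [0.5081, -0.1913, 0.0328]
eef_rot: [0.671, 0.741, 0.0, 0.0]
contact_force: [-0.7, 1.3, 5.2]
gripper_width: 0.0444
finger_force: 51.9
```

Call:
servo_tool([
  [0.3,0.003,0,0,0,0,0],
  [0.3,0.006,0,0,0,0,0],
  [0.3,0.008,0,0,0,0,0],
  [0.3,0.008,0,0,0,0,0],
  [0.3,0.008,0,0,0,0,0],
  [0.3,0.008,0,0,0,0,0],
  [0.3,0.008,0,0,0,0,0],
  [0.3,0.008,0,0,0,0,0],
])

```text
time_s: 5.35
tool_pos: [0.502, -0.1352, 0.032]
eef_rot: [0.671, 0.741, -0.001, 0.001]
contact_force: [0.6, -4.0, 0.4]
gripper_width: 0.0449
finger_force: 51.5
```

Call:
servo_tool([
  [0.3,0.008,0,0,0,0,0],
  [0.3,0.008,0,0,0,0,0],
  [0.3,0.008,0,0,0,0,0],
  [0.3,0.008,0,0,0,0,0],
  [0.3,0.008,0,0,0,0,0],
  [0.3,0.006,0,0,0,0,0],
  [0.3,0,0,0,0,0,0],
  [0.3,0,0,0,0,0,0],
  [0.3,0,0,0,0,0,0],
  [0.3,0,0,0,0,0,0],
])

```text
time_s: 6.35
tool_pos: [0.4977, -0.0892, 0.0324]
eef_rot: [0.671, 0.741, -0.0, 0.0]
contact_force: [0.1, -0.7, -1.9]
gripper_width: 0.045
finger_force: 51.3
```

```bash
python3 w.py w2.png
```

```text
6.4 [ 0.49770051 -0.08918849  0.03233688] [[-0.098, 0.995, 0.0], [0.995, 0.098, -0.0], [-0.0, 0.0, -1.0]] [-0.29  0.15  1.77 -0.    1.22 -0.39]
```

View pics/w2.png

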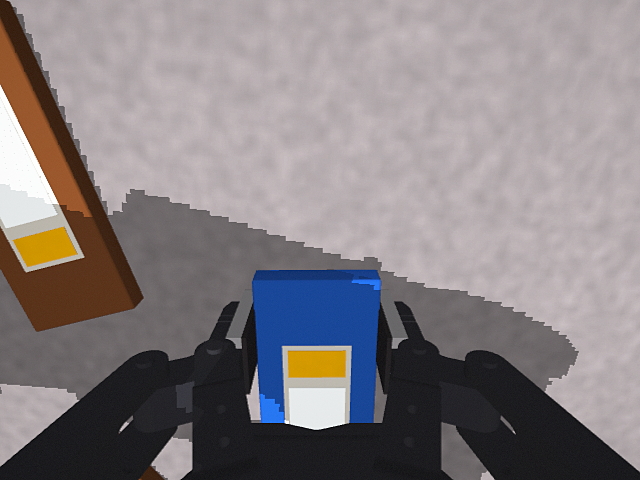

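The carrier is held square, with its tip at rows 270–280 and columns 254–380. Next I check the stack drop and how the carrier sits in the tool.

```bash
python3 - <<'E'
from h import *
g=dict(np.load('w.npz'));s=monitor.sense();T=R.from_quat(s['eef_rot']).as_matrix();p=s['tool_pos']
print('cam in tool',(g['o']-p)@T, 'depthz',cloud(g)[[275,283,300,330],317,2])
for r in(270,280):print(r,((cast(g,[[255,r],[379,r]],.03)-p)@T).round(4).tolist())
for n in('top','side'):
    g=grab(n);h=cv2.cvtColor(g['c'],cv2.COLOR_RGB2HSV);P=cloud(g)
    m=(h[...,0]>100)&(h[...,0]<130)&(h[...,1]>150)&(P[...,0]>.4)&(P[...,0]<.62)&(P[...,1]>-.36)&(P[...,1]<-.17)&(P[...,2]>.015)
    v,u=np.where(m);print(n,m.sum(),np.percentile(P[m][:,2],[5,50,95]))
    if m.sum()>20:
        m=m&(P[...,2]>.04);v,u=np.where(m);w=cast(g,np.c_[u,v],.05);print(cv2.minAreaRect((w[:,:2]*1000).astype(np.float32)))
E
```

```text
cam in tool [ 0.08024241 -0.00092537 -0.11773325] depthz [0.02671076 0.02961527 0.02951254 0.02963807]
270 [[0.0265, -0.0223, 0.0023], [0.0265, 0.0209, 0.0023]]
280 [[0.0227, -0.0225, 0.0023], [0.0226, 0.0211, 0.0023]]
top 623 [0.03238404 0.04960547 0.05360692]
((516.8529663085938, -278.4869384765625), (45.687747955322266, 115.67676544189453), 5.438854694366455)Traceback (most recent call last):
  File "<stdin>", line 8, in <module>
    return _quantile_unchecked(
        a, q, axis, out, overwrite_input, method, keepdims, weights)
    return _ureduce(a,
                    func=_quantile_ureduce_func,
    ...<5 lines>...
                    overwrite_input=overwrite_input,
                    method=method)
    r = func(a, **kwargs)
    result = _quantile(arr,
                       quantiles=q,
    ...<2 lines>...
                       out=out,
                       weights=wgt)
    slices_having_nans = np.isnan(arr[-1, ...])
                                  ~~~^^^^^^^^^
IndexError: index -1 is out of bounds for axis 0 with size 0
```

Call:
servo_tool([
  [0.3,0,0,-0.01,0,0,0],
  [0.3,0,0,-0.02,0,0,0],
  [0.3,0,0,-0.03,0,0,0],
  [0.3,0,0,-0.03,0,0,0],
  [0.3,0.01,0.005,-0.03,0,0,0],
  [0.3,0.02,0.005,-0.03,0,0,0],
  [0.3,0.03,0.01,-0.03,0,0,0],
  [0.3,0.03,0.01,-0.03,0,0,0],
  [0.3,0.02,0.005,-0.01,0,0,0],
  [0.3,0.01,0,0,0,0,0],
])

```text
time_s: 7.5
tool_pos: [0.5218, 0.0356, 0.2558]
eef_rot: [0.67, 0.742, 0.002, 0.002]
contact_force: [1.0, -0.2, -1.9]
gripper_width: 0.0449
finger_force: 51.4
```

Call:
servo_tool([
  [0.3,0,0,0,0,0,0],
  [0.3,0,0,0,0,0,0],
  [0.3,0,0,0,0,0,0],
])

```text
time_s: 7.8
tool_pos: [0.5199, 0.033, 0.2508]
eef_rot: [0.672, 0.741, -0.001, -0.001]
contact_force: [0.1, 0.7, -1.5]
gripper_width: 0.0446
finger_force: 51.4
```

```bash
python3 w.py w3.png
```

```text
7.85 [0.52004176 0.03299697 0.25100768] [[-0.097, 0.995, -0.002], [0.995, 0.097, -0.0], [-0.0, -0.003, -1.0]] [-0.05  0.03  1.45 -0.    1.67 -0.14]
```

View pics/w3.png

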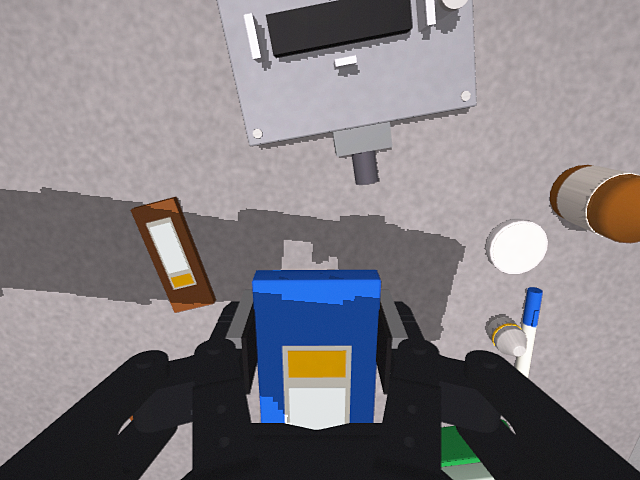

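The wrist view shows the bed at the top of the frame, around (340,25). I shift 80 mm further along so the whole bed is in view.

Call:
servo_tool([
  [0.3,0.01,0,0,0,0,0],
  [0.3,0.02,0,0,0,0,0],
  [0.3,0.025,0,0,0,0,0],
  [0.3,0.02,0,0,0,0,0],
  [0.3,0.01,0,0,0,0,0],
  [0.3,0.005,0,0,0,0,0],
  [0.3,0,0,0,0,0,0],
  [0.3,0,0,0,0,0,0],
  [0.3,0,0,0,0,0,0],
])

```text
time_s: 8.75
tool_pos: [0.5119, 0.1228, 0.2523]
eef_rot: [0.672, 0.741, -0.0, 0.0]
contact_force: [-0.2, 0.1, -0.6]
gripper_width: 0.0446
finger_force: 51.3
```

```bash
python3 w.py w4.png; python3 - <<'E'
from h import *
g=dict(np.load('w.npz'));c=g['c'].astype(int);P=cloud(g);hsv=cv2.cvtColor(g['c'],cv2.COLOR_RGB2HSV)
m=(c.max(2)<60)&(abs(P[...,2]-.05)<.006)&(P[...,1]>.1);m[250:]=0
def rect(m,h,n):
    m=cv2.morphologyEx(m.astype(np.uint8),cv2.MORPH_OPEN,np.ones((3,3)));k,l,st,_=cv2.connectedComponentsWithStats(m)
    for i in range(1,k):
        if st[i,4]<60: continue
        v,u=np.where(l==i);w=cast(g,np.c_[u,v],h)[:,:2];r=cv2.minAreaRect((w*1000).astype(np.float32));print(n,st[i],np.round(r[0],1),np.round(r[1],1),round(r[2],2))
rect(m,.05,'bed')
s=(P[...,2]>.0535)&(P[...,2]<.0600)&(c.min(2)>100);s[250:]=0;rect(s,.057,'stops')
red=((hsv[...,0]<8)|(hsv[...,0]>172))&(hsv[...,1]>150);red[250:]=0
rect(red&(P[...,2]>.093),.0985,'knob');rect(red&(abs(P[...,2]-.0685)<.005),.0685,'arm')
E
```

```text
8.8 [0.51184636 0.12288846 0.25227731] [[-0.098, 0.995, 0.0], [0.995, 0.098, -0.0], [-0.0, -0.0, -1.0]] [ 0.13  0.04  1.43 -0.    1.67  0.03]
bed [ 270  115  131   55 4389] [521.4 176.1] [107.   28.1] 15.37
stops [321 104  20   9 131] [514.4 203.4] [15.4  5. ] 15.36
stops [411 110  12  39 323] [584.9 193.4] [ 6.8 30.1] 15.78
stops [250 140  15  37 281] [458.2 158.3] [ 6.3 30.1] 15.6
stops [332 174  19   9 125] [529.1 148.6] [15.7  5.4] 15.09
knob [426  68  22  22 370] [581.5 228.7] [14.  13.1] 5.56
arm [412  63  31  58 740] [585.2 221.7] [14.5 39.4] 27.25
```

View pics/w4.png

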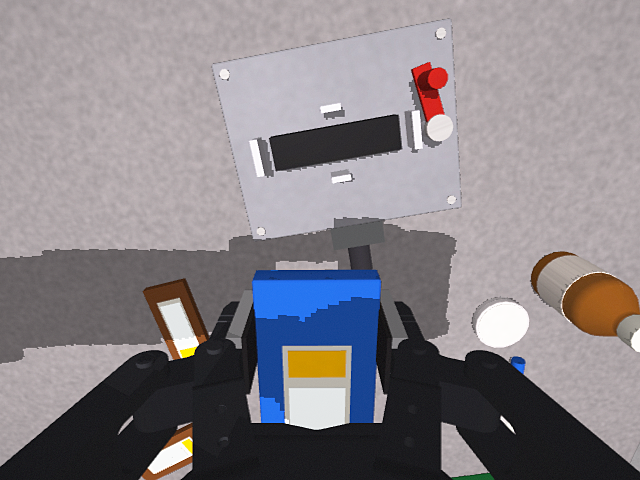

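The bed is centred near (335,142), and the rectangle centre agrees with the stop midpoints: seat ≈ (0.5217, 0.1755), angle 0.27 rad. I rotate the tool by −1.742 about its own z.

Call:
servo_tool([
  [0.3,0,0,0,0,0,-0.072],
  [0.3,0,0,0,0,0,-0.14],
  [0.3,0,0,0,0,0,-0.14],
  [0.3,0,0,0,0,0,-0.14],
  [0.3,0,0,0,0,0,-0.14],
  [0.3,0,0,0,0,0,-0.14],
  [0.3,0,0,0,0,0,-0.14],
  [0.3,0,0,0,0,0,-0.14],
  [0.3,0,0,0,0,0,-0.14],
  [0.3,0,0,0,0,0,-0.14],
])

```text
time_s: 9.8
tool_pos: [0.5118, 0.123, 0.2523]
eef_rot: [0.067, 0.998, -0.0, -0.0]
contact_force: [-0.7, 0.5, -0.8]
gripper_width: 0.045
finger_force: 51.3
```

Call:
servo_tool([
  [0.3,0,0,0,0,0,-0.14],
  [0.3,0,0,0,0,0,-0.14],
  [0.3,0,0,0,0,0,-0.09],
  [0.3,0,0,0,0,0,-0.04],
  [0.3,0,0,0,0,0,0],
  [0.3,0,0,0,0,0,0],
  [0.3,0,0,0,0,0,0],
])

```text
time_s: 10.5
tool_pos: [0.5118, 0.1233, 0.2523]
eef_rot: [-0.134, 0.991, -0.0, -0.0]
contact_force: [-0.2, 0.7, -1.0]
gripper_width: 0.0446
finger_force: 51.3
```

```bash
cat > d.py <<'E'
from h import *
import sys
s=monitor.sense();T=R.from_quat(s['eef_rot']).as_matrix();p=s['tool_pos'];t=np.array(eval(sys.argv[1]))
print(s['time_s'],p.round(4),'tool shift',((t-p)@T).round(4),'yaw',np.arctan2(T[1,0],T[0,0])%(2*np.pi),'zax',T[:,2].round(4),s['joint_positions'].round(2))
E
python3 d.py "(.486,.1656,.10)"
```

```text
10.5 [0.5118 0.1233 0.2523] tool shift [0.0136 0.0476 0.1523] yaw 3.410767517642213 zax [-0.e+00 -2.e-04 -1.e+00] [ 0.13  0.04  1.43 -0.    1.67 -1.71]
```

Call:
servo_tool([
  [0.3,0.002,0.006,0,0,0,0],
  [0.3,0.003,0.012,0,0,0,0],
  [0.3,0.004,0.014,0.01,0,0,0],
  [0.3,0.003,0.01,0.02,0,0,0],
  [0.3,0.0016,0.0056,0.03,0,0,0],
  [0.3,0,0,0.03,0,0,0],
  [0.3,0,0,0.03,0,0,0],
  [0.3,0,0,0.02,0,0,0],
  [0.3,0,0,0.012,0,0,0],
])

```text
time_s: 11.4
tool_pos: [0.4836, 0.1666, 0.0973]
eef_rot: [-0.135, 0.991, -0.0, -0.002]
contact_force: [-0.4, -0.2, -0.9]
gripper_width: 0.0451
finger_force: 51.3
```

Call:
servo_tool([
  [0.3,0,0,0,0,0,0],
  [0.3,0,0,0,0,0,0],
  [0.3,0,0,0,0,0,0],
])

```text
time_s: 11.7
tool_pos: [0.4869, 0.1663, 0.102]
eef_rot: [-0.135, 0.991, 0.0, 0.002]
contact_force: [0.4, -0.3, -1.3]
gripper_width: 0.0448
finger_force: 51.3
```

```bash
python3 d.py "(.486,.1656,.0625)"; python3 w.py w5.png
```

```text
11.7 [0.4869 0.1663 0.102 ] tool shift [ 0.0012 -0.0004  0.0395] yaw 3.411949811519183 zax [ 3.2e-03  7.0e-04 -1.0e+00] [ 0.22  0.09  1.68 -0.    1.37 -1.62]
11.75 [0.48694444 0.16618048 0.10201316] [[-0.964, -0.267, 0.003], [-0.267, 0.964, 0.001], [-0.003, -0.0, -1.0]] [ 0.22  0.09  1.68 -0.    1.37 -1.62]
```

View pics/w5.png

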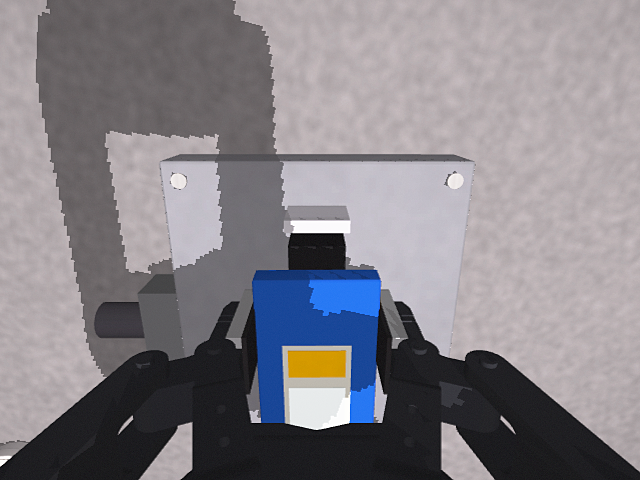

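The tip is centred on the bed, with the stop at (318,221–233) straight ahead. Next I check the gap numerically.

```bash
python3 - <<'E'
from h import *
g=dict(np.load('w.npz'));s=monitor.sense();T=R.from_quat(s['eef_rot']).as_matrix();p=s['tool_pos']
print(((g['o']-p)@T).round(3),((g['R'][:,2])@T).round(3)); P=cloud(g)
print('depth z rows',[(r,P[r,318,2].round(4),((P[r,318]-p)@T)[0].round(4)) for r in(205,212,218,222,228,232,236,255,272,282,290)])
f=lambda uv,h:((cast(g,uv,h)-p)@T)[:,:2].round(4).tolist()
print('stop top edges',f([[291,221],[349,221],[291,233],[349,233]],.057))
print('tip',f([[254,280],[380,280]],p[2]-.0025))
print('bed side edges',f([[289,238],[346,238]],.05))
E
```

```text
[ 0.081  0.    -0.118] [-0.313 -0.     0.95 ]
depth z rows [(205, np.float64(0.0308), np.float64(0.0336)), (212, np.float64(0.0429), np.float64(0.0331)), (218, np.float64(0.0529), np.float64(0.033)), (222, np.float64(0.0575), np.float64(0.0324)), (228, np.float64(0.0579), np.float64(0.0297)), (232, np.float64(0.0564), np.float64(0.0273)), (236, np.float64(0.0355), np.float64(0.0182)), (255, np.float64(0.0497), np.float64(0.0133)), (272, np.float64(0.092), np.float64(0.0235)), (282, np.float64(0.0995), np.float64(0.0231)), (290, np.float64(0.0998), np.float64(0.0201))]
stop top edges [[0.0328, -0.0114], [0.0328, 0.0148], [0.0271, -0.0115], [0.027, 0.015]]
tip [[0.0239, -0.0219], [0.0238, 0.0224]]
bed side edges [[0.0222, -0.013], [0.0222, 0.0142]]
```

Aligned within about 0.5 mm: the end gap is 3.2 mm against the ideal 3, and the lateral offset is below 0.5 mm. I lower straight down.

Call:
servo_tool([
  [0.3,0,0,0.005,0,0,0],
  [0.3,0,0,0.008,0,0,0],
  [0.3,0,0,0.008,0,0,0],
  [0.3,0,0,0.006,0,0,0],
  [0.3,0,0,0.004,0,0,0],
  [0.3,0,0,0.002,0,0,0],
  [0.3,0,0,0,0,0,0],
  [0.3,0,0,0,0,0,0],
])

```text
time_s: 12.55
tool_pos: [0.4861, 0.1658, 0.0675]
eef_rot: [-0.135, 0.991, -0.0, 0.0]
contact_force: [-0.3, -1.0, -1.3]
gripper_width: 0.0447
finger_force: 51.3
```

Call:
servo_tool([
  [0.3,0,0,0.002,0,0,0],
  [0.3,0,0,0,0,0,0],
  [0.3,0,0,0,0,0,0],
])

```text
time_s: 12.85
tool_pos: [0.4859, 0.1658, 0.0654]
eef_rot: [-0.135, 0.991, -0.0, 0.0]
contact_force: [0.6, -0.0, -1.6]
gripper_width: 0.045
finger_force: 51.3
```

Call:
servo_tool([
  [0.3,0,0,0.001,0,0,0],
  [0.3,0,0,0.001,0,0,0],
  [0.3,0,0,0,0,0,0],
  [0.3,0,0,0,0,0,0],
])

```text
time_s: 13.25
tool_pos: [0.4859, 0.1658, 0.0632]
eef_rot: [-0.135, 0.991, -0.0, -0.0]
contact_force: [0.4, -0.7, -0.8]
gripper_width: 0.0446
finger_force: 51.3
```

Call:
servo_tool([
  [0.3,0,0,0.001,0,0,0],
  [0.3,0,0,0,0,0,0],
  [0.3,0,0,0,0,0,0],
])

```text
time_s: 13.55
tool_pos: [0.4861, 0.1659, 0.0628]
eef_rot: [-0.135, 0.991, -0.0, 0.0]
contact_force: [-1.6, -0.5, 2.9]
gripper_width: 0.0449
finger_force: 51.7
```

Call:
servo_tool([
  [0.56,0,0,0,0,0,0],
  [0.6,0,0,0,0,0,0],
  [0.65,0,0,0,0,0,0],
  [0.72,0,0,0,0,0,0],
  [0.8,0,0,0,0,0,0],
  [0.8,0,0,0,0,0,0],
  [0.8,0,0,0,0,0,0],
], squeeze=20)

```text
time_s: 14.25
tool_pos: [0.4859, 0.1658, 0.0623]
eef_rot: [-0.135, 0.991, -0.0, -0.0]
contact_force: [0.4, -0.5, -0.0]
gripper_width: 0.0685
finger_force: 0.0
```

Call:
servo_tool([
  [0.8,0,0,-0.01,0,0,0],
  [0.8,0,0,-0.02,0,0,0],
  [0.8,0,0,-0.03,0,0,0],
  [0.8,0,0,-0.04,0,0,0],
  [0.8,0,0,-0.04,0,0,0],
  [0.8,0,0,-0.03,0,0,0],
  [0.8,0,0,-0.01,0,0,0],
  [0.8,0,0,0,0,0,0],
  [0.8,0,0,0,0,0,0],
])

```text
time_s: 15.15
tool_pos: [0.4852, 0.1657, 0.2406]
eef_rot: [-0.135, 0.991, -0.0, -0.001]
contact_force: [-0.3, -0.5, -0.2]
gripper_width: 0.0679
finger_force: 0.0
```

```bash
python3 w.py w6.png; cat > chk.py <<'E'
from h import *
def chk(g,y0=.1):
    P=cloud(g);h=cv2.cvtColor(g['c'],cv2.COLOR_RGB2HSV);a=np.array([.9639,.2665]);b=np.array([-.2665,.9639]);o=np.array([.5217,.1757])
    xy=P[...,:2]-o
    m=(h[...,0]>95)&(h[...,0]<135)&(h[...,1]>120)&(abs(P[...,2]-.06)<.006)&(np.linalg.norm(xy,axis=-1)<.08)
    w=cast(g,np.argwhere(m)[:,::-1],.06)[:,:2];r=cv2.minAreaRect((w*1000).astype(np.float32));print('carrier',np.round(r[0],1),np.round(r[1],1),round(r[2],2),'off',((np.array(r[0])/1000-o)@np.c_[a,b]).round(4))
    q=P[m];A=np.c_[q[:,:2]-q[:,:2].mean(0),np.ones(len(q))];print('plane',np.linalg.lstsq(A,q[:,2],rcond=None)[0].round(4))
    red=((h[...,0]<8)|(h[...,0]>172))&(h[...,1]>150)&(np.linalg.norm(xy,axis=-1)<.16)
    for nm,zz in(('knob',.0985),):
        k=red&(P[...,2]>.092)&(P[...,2]<.105)
        if k.sum()>5:
            w=cast(g,np.argwhere(k)[:,::-1],zz)[:,:2];c=cv2.minEnclosingCircle((w*1000).astype(np.float32));print(nm,c,'stage',((np.array(c[0])/1000-o)@np.c_[a,b]).round(4))
E
python3 -c "
from chk import *
chk(dict(np.load('w.npz')));chk(grab('top'))"
```

```text
15.2 [0.48494233 0.16559195 0.23982502] [[-0.964, -0.267, -0.004], [-0.267, 0.964, -0.001], [0.004, 0.0, -1.0]] [ 0.22  0.01  1.48 -0.    1.65 -1.62]
carrier [519.9 175.4] [119.5  45.6] 15.73 off [-0.0018  0.0002]
plane [0.0016 0.001  0.06  ]
knob ((579.5155029296875, 228.1370391845703), 8.455976486206055) stage [0.0697 0.0351]
carrier [523.3 169.2] [119.7  34.9] 15.17 off [-0.0002 -0.0067]
plane [-0.0043  0.0161  0.0592]
```

View pics/w6.png

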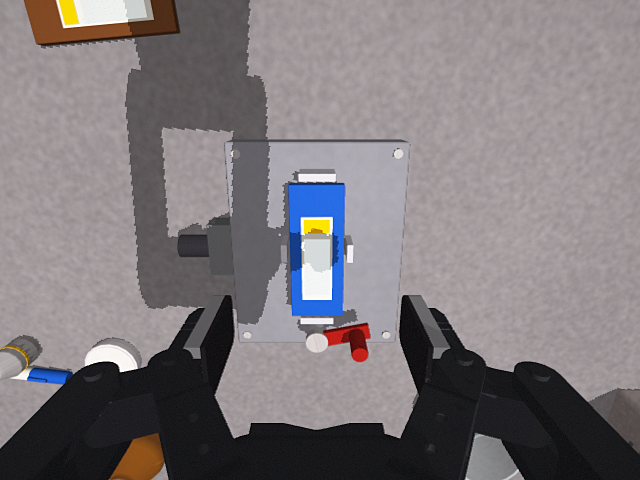

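The carrier lies flat and centred between the stops (window near (317,250)), and the red knob is at about (360,350). The arm sits at about 0.24 rad. I rotate so that the closing line is tangent to the knob's arc, and narrow the fingers to about 22 mm to cage the knob.

Call:
servo_tool([
  [0.5,0,0,0,0,0,0.133],
  [0.26,0,0,0,0,0,0.133],
  [0.26,0,0,0,0,0,0.133],
  [0.26,0,0,0,0,0,0.133],
  [0.26,0,0,0,0,0,0.133],
  [0.26,0,0,0,0,0,0.133],
  [0.26,0,0,0,0,0,0.133],
  [0.26,0,0,0,0,0,0.133],
  [0.26,0,0,0,0,0,0.133],
  [0.26,0,0,0,0,0,0.133],
])

```text
time_s: 16.25
tool_pos: [0.4851, 0.1656, 0.2399]
eef_rot: [0.508, 0.861, -0.002, -0.001]
contact_force: [0.2, -0.4, 0.7]
gripper_width: 0.0223
finger_force: 0.0
```

Call:
servo_tool([
  [0.26,0,0,0,0,0,0],
  [0.26,0,0,0,0,0,0],
  [0.26,0,0,0,0,0,0],
])

```text
time_s: 16.55
tool_pos: [0.4856, 0.1657, 0.2415]
eef_rot: [0.505, 0.863, -0.001, -0.001]
contact_force: [0.7, -0.7, -0.5]
gripper_width: 0.0226
finger_force: 0.0
```

```bash
python3 d.py "(.5815,.2287,.10)"
```

```text
16.55 [0.4856 0.1657 0.2415] tool shift [0.0078 0.1146 0.1413] yaw 2.083615454502358 zax [-1.5e-03 -4.0e-04 -1.0e+00] [ 0.22  0.01  1.48 -0.    1.65 -0.29]
```

Call:
servo_tool([
  [0.35,0,0.01,0,0,0,0],
  [0.35,0.002,0.02,0,0,0,0],
  [0.35,0.002,0.03,0,0,0,0],
  [0.35,0.002,0.03,0,0,0,0],
  [0.35,0.002,0.015,0.01,0,0,0],
  [0.35,0,0.0095,0.02,0,0,0],
  [0.35,0,0,0.02,0,0,0],
  [0.35,0,0,0.015,0,0,0],
  [0.35,0,0,0.01,0,0,0],
  [0.35,0,0,0,0,0,0],
])

```text
time_s: 17.55
tool_pos: [0.5811, 0.2286, 0.1652]
eef_rot: [0.505, 0.863, -0.001, -0.001]
contact_force: [-0.3, -0.8, 0.3]
gripper_width: 0.0294
finger_force: 0.0
```

Call:
servo_tool([
  [0.35,0,0,0,0,0,0],
  [0.35,0,0,0,0,0,0],
])

```text
time_s: 17.75
tool_pos: [0.5825, 0.2289, 0.1689]
eef_rot: [0.505, 0.863, 0.001, 0.001]
contact_force: [-0.2, 0.4, 0.0]
gripper_width: 0.03
finger_force: 0.0
```

```bash
python3 d.py "(.5815,.2287,.10)"; python3 w.py w7.png
```

```text
17.75 [0.5825 0.2289 0.1689] tool shift [ 0.0003 -0.0012  0.0689] yaw 2.0817779829694163 zax [ 2.7e-03  7.0e-04 -1.0e+00] [ 0.28  0.28  1.32 -0.    1.54 -0.23]
17.8 [0.58248507 0.22892753 0.16894624] [[-0.489, 0.872, 0.003], [0.872, 0.489, 0.001], [-0.001, 0.003, -1.0]] [ 0.28  0.28  1.32 -0.    1.54 -0.23]
```

View pics/w7.png

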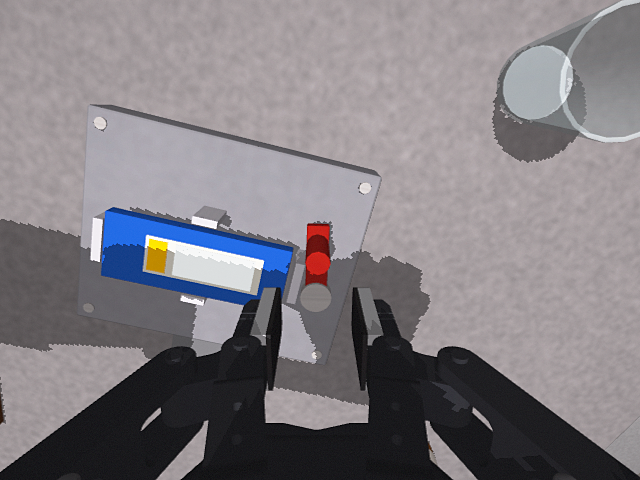

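The knob at (318,262) lies midway between the fingers, and the red arm points along tool x. I descend around it.

Call:
servo_tool([
  [0.35,0,0,0.01,0,0,0],
  [0.35,0,0,0.015,0,0,0],
  [0.35,0,0,0.015,0,0,0],
  [0.35,0,0,0.015,0,0,0],
  [0.35,0,0,0.008,0,0,0],
  [0.35,0,0,0.004,0,0,0],
  [0.3,0,0,0,0,0,0],
  [0.26,0,0,0,0,0,0],
  [0.26,0,0,0,0,0,0],
])

```text
time_s: 18.7
tool_pos: [0.5825, 0.229, 0.1013]
eef_rot: [0.505, 0.863, 0.001, 0.001]
contact_force: [0.2, -0.2, 0.8]
gripper_width: 0.0225
finger_force: 0.0
```

```bash
python3 d.py "(.5815,.2287,.10)"; python3 - <<'E'
import numpy as np
# arc rows in tool frame: turn dth each row, chord; overshoot to 1.60
from h import *
s=monitor.sense();T=R.from_quat(s['eef_rot']).as_matrix();p=s['tool_pos']
a=np.array([.9639,.2665]);b=np.array([-.2665,.9639]);o=np.array([.5217,.1757])
st=(p[:2]-o)@np.c_[a,b];print('stage',st,'theta',np.arctan2(.08-st[0],st[1]),'rad',np.hypot(.08-st[0],st[1]))
print('chord per .1',2*.036*np.sin(.05))
E
```

```text
18.7 [0.5825 0.229  0.1013] tool shift [ 0.0002 -0.001   0.0013] yaw 2.081793138565531 zax [ 1.9e-03  5.0e-04 -1.0e+00] [ 0.28  0.33  1.4  -0.    1.41 -0.23]
stage [0.07278027 0.03516581] theta 0.20249176237933564 rad 0.035899288058662236
chord per .1 0.0035985001874888397
```

Call:
servo_tool([
  [0.26,-0.0002,-0.0036,0,0,0,-0.1],
  [0.26,-0.0002,-0.0036,0,0,0,-0.1],
  [0.26,-0.0002,-0.0036,0,0,0,-0.1],
  [0.26,-0.0002,-0.0036,0,0,0,-0.1],
  [0.26,-0.0002,-0.0036,0,0,0,-0.1],
  [0.26,-0.0002,-0.0036,0,0,0,-0.1],
  [0.26,-0.0002,-0.0036,0,0,0,-0.1],
])

```text
time_s: 19.4
tool_pos: [0.5663, 0.2105, 0.1013]
eef_rot: [0.177, 0.984, 0.001, 0.001]
contact_force: [-0.5, 0.9, -0.4]
gripper_width: 0.0221
finger_force: 0.6
```

Call:
servo_tool([
  [0.26,-0.0002,-0.0036,0,0,0,-0.1],
  [0.26,-0.0002,-0.0036,0,0,0,-0.1],
  [0.26,-0.0002,-0.0036,0,0,0,-0.1],
  [0.26,-0.0002,-0.0036,0,0,0,-0.1],
  [0.26,-0.0002,-0.0036,0,0,0,-0.1],
  [0.26,-0.0002,-0.0036,0,0,0,-0.1],
  [0.26,0,0,0,0,0,0],
  [0.26,0,0,0,0,0,0],
])

```text
time_s: 20.2
tool_pos: [0.5651, 0.1887, 0.1009]
eef_rot: [-0.119, 0.993, -0.0, 0.001]
contact_force: [0.2, -0.1, -0.2]
gripper_width: 0.0222
finger_force: 0.0
```

```bash
python3 d.py "(.5215+.0424,.176+.0117,.10)"
```

```text
20.2 [0.5651 0.1887 0.1009] tool shift [ 0.0014 -0.0007  0.0009] yaw 3.3796143767980853 zax [ 1.4e-03  1.0e-04 -1.0e+00] [ 0.23  0.27  1.48 -0.    1.4  -1.58]
```

Call:
servo_tool([
  [0.26,0,-0.0015,0,0,0,0],
  [0.26,0,-0.0015,0,0,0,0],
  [0.26,0,-0.001,0,0,0,0],
  [0.26,0,0,0,0,0,0],
])

```text
time_s: 20.6
tool_pos: [0.5657, 0.1847, 0.1003]
eef_rot: [-0.12, 0.993, -0.0, 0.0]
contact_force: [0.1, 1.1, 0.3]
gripper_width: 0.0222
finger_force: 0.3
```

Call:
servo_tool([
  [0.26,0,-0.001,0,0,0,0],
  [0.26,0,0,0,0,0,0],
])

```text
time_s: 20.8
tool_pos: [0.5658, 0.1838, 0.1002]
eef_rot: [-0.12, 0.993, 0.0, -0.0]
contact_force: [-1.0, 0.6, 0.9]
gripper_width: 0.0222
finger_force: 0.6
```

Call:
servo_tool([
  [0.26,0,-0.001,0,0,0,0],
  [0.26,0,0,0,0,0,0],
])

```text
time_s: 21.0
tool_pos: [0.5659, 0.1836, 0.1003]
eef_rot: [-0.12, 0.993, 0.001, -0.0]
contact_force: [-1.2, 4.6, 0.5]
gripper_width: 0.0222
finger_force: 2.2
```

Call:
servo_tool([
  [0.26,0,-0.001,0,0,0,0],
  [0.26,0,0,0,0,0,0],
])

```text
time_s: 21.2
tool_pos: [0.5659, 0.1835, 0.1002]
eef_rot: [-0.12, 0.993, 0.002, -0.0]
contact_force: [-2.2, 6.6, 1.1]
gripper_width: 0.0224
finger_force: 3.4
```

At the stop, the force rises without further motion. I back off to the middle, open a little, raise, and check.

Call:
servo_tool([
  [0.26,0,0.002,0,0,0,0],
  [0.35,0,0.003,0,0,0,0],
  [0.35,0,0,0,0,0,0],
  [0.35,0,0,-0.01,0,0,0],
  [0.35,0,0,-0.02,0,0,0],
  [0.35,0,0,-0.03,0,0,0],
  [0.35,0,0,-0.03,0,0,0],
  [0.35,0.02,0,-0.03,0,0,0],
  [0.35,0.03,0,-0.02,0,0,0],
  [0.35,0.02,0,0,0,0,0],
])

```text
time_s: 22.2
tool_pos: [0.4979, 0.1697, 0.2458]
eef_rot: [-0.12, 0.993, 0.0, 0.005]
contact_force: [0.2, 0.8, -0.1]
gripper_width: 0.03
finger_force: 0.0
```

Call:
servo_tool([
  [0.35,0.01,0,0,0,0,0],
  [0.35,0,0,0,0,0,0],
  [0.35,0,0,0,0,0,0],
  [0.35,0,0,0,0,0,0],
])

```text
time_s: 22.6
tool_pos: [0.488, 0.1677, 0.2394]
eef_rot: [-0.12, 0.993, -0.0, -0.001]
contact_force: [-0.2, 0.9, 0.0]
gripper_width: 0.0298
finger_force: 0.0
```

```bash
python3 w.py w8.png; python3 - <<'E'
from chk import *
chk(dict(np.load('w.npz')))
g=grab('top');h=cv2.cvtColor(g['c'],cv2.COLOR_RGB2HSV);P=cloud(g)
m=(h[...,0]>100)&(h[...,0]<130)&(h[...,1]>150)&(P[...,0]>.4)&(P[...,0]<.62)&(P[...,1]>-.36)&(P[...,1]<-.17)&(P[...,2]>.015)
w=cast(g,np.argwhere(m)[:,::-1],.05);print(np.percentile(P[m][:,2],[5,50,95]),cv2.minAreaRect((w[:,:2]*1000).astype(np.float32)))
E
```

```text
22.65 [0.48797708 0.16768248 0.23941441] [[-0.971, -0.238, -0.001], [-0.238, 0.971, -0.0], [0.001, -0.0, -1.0]] [ 0.22  0.02  1.48 -0.    1.65 -1.59]
carrier [520.  175.4] [120.3  45.6] 15.76 off [-0.0017  0.0002]
plane [ 0.0018 -0.0008  0.06  ]
knob ((561.9407348632812, 187.37623596191406), 8.514593124389648) stage [0.0419 0.0005]
[0.04557017 0.04974779 0.05382473] ((516.954345703125, -278.4932556152344), (46.11689758300781, 115.75003814697266), 5.616467475891113)
```

View pics/w8.png

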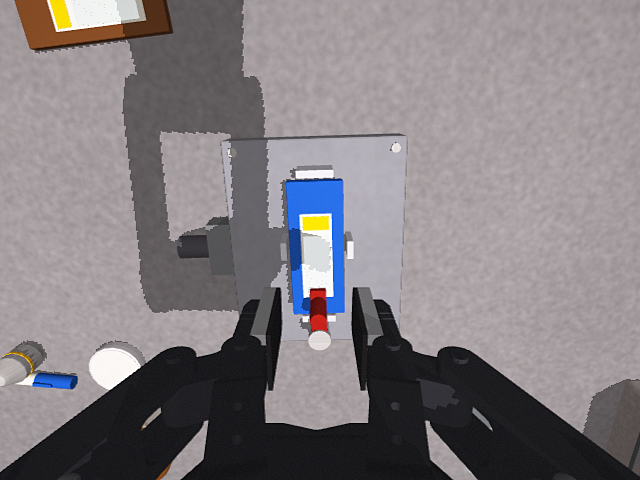

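The red arm lies fully over the carrier's end: the knob is at stage (42, 0.5) mm, about 1.56 rad. The carrier is flat and centred, and the stack is level with its top at 50 mm.

```bash
python3 -c "
from h import *
print(job.finish_job())"
```

```text
the job is handed in; nothing more can be done
None
```

The job is handed in: the carrier is flat and centred on the bed and released, the red arm is at its stop (about 1.56 rad), the other three carriers dropped one place and stayed level in the magazine, and I saw no contact with any bystander.

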